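Put the sample bottles away in the crank-lift store

TASK

Put the sample bottles away in the sample store: gently lift its hinged cover right back to its stop, wind the crank clockwise until the carrier is all the way up, stand every capped bottle upright on the carrier, wind the crank back until the carrier is all the way down with the bottles in it, then lower the cover gently until it is fully shut. Never let the cover slam against its stop or the chest, and leave the uncapped bottle, the loose lid, the beaker and the tube racks where they are.

Things in the scene. Friction and masses are not known exactly. Their poses are not given: they have to be found in the camera images.
- chest: the sample store: open-topped white chest fixed to the bench, 160 (x) by 224 (y) by 140 mm high, well of 144 x 200 mm inside, grey gear housing (110 x 100, 130 mm high) on its -y side. Origin: centre of its underside; x from the front to the hinge side, y away from the gear housing, z up. Turned by up to 0.15 rad
- carrier: aluminium tray in the well, 134 x 190 mm inside, rim 12 mm, lifted by the crank. Origin: centre of its floor's upper face, where bottles stand; axes as the chest's. Floor 16 mm above the bench when down, 76 mm when up (4.6 mm per rad of crank). Only when it is up do the caps stand clear of the 140 mm walls. Four bottles fit at x = +-33, y = +-48 mm
- crank (a joint): angle of the crank (rad), counted over whole turns: 0 carrier all the way down, 13 (just over 2 turns) all the way up, a hard stop at each end. Grows clockwise seen from above. At 0 the arm points along the chest's -x (front). Starts between 0 and 0.6. Light friction (about 3 N at the grip); it stays where it is left
- crank_grip (a point): the crank's grip: upright black paddle fixed to the crank arm (it does not spin), 34 mm along the arm, 16 mm across, 50 mm tall. This point is on its centre line, 20 mm below its top, 189 mm above the bench; the arm's top is 30 mm lower. It circles at 55 mm radius. x points along the arm to the crank's axis, z up
- crank_axis (a point): fixed point on the crank's vertical axis, at the height of crank_grip; it has the chest's axes
- cover (a joint): angle of the hinged cover (rad): 0 closed, lying on the chest; 1.75 open, against its stop, leaning a little back. It turns about the chest's y axis, its front edge rising. The hinge is stiff: it stays at any angle, raised with 2 to 5 N at the bar, lowered with 1 to 3 N
- cover_bar (a point): middle of the cover's handle: round steel bar, 12 mm thick, 100 mm long, parallel to the hinge, 40 mm in front of the cover's front edge (34 mm free between), 200 mm from the hinge line. 144 mm above the bench when closed, about 336 mm when open
- cover_hinge (a point): fixed point in the middle of the hinge line, 140 mm above the bench at the back of the chest, with the chest's axes. When closed the bar is 200 mm in front of it and 4 mm higher
- bottle_a: capped white plastic bottle with a sediment sample, 58 mm diameter, 100 mm tall in all: straight body up to 68 mm, neck of 34 mm diameter, ribbed white screw cap of 38 mm diameter from 78 to 100 mm; about 200 g, heavy at the bottom. Origin at the centre of its underside, z up the bottle. Two or three of the four are present, standing on the bench; None if absent
- bottle_b: capped white plastic bottle with a sediment sample, 58 mm diameter, 100 mm tall in all: straight body up to 68 mm, neck of 34 mm diameter, ribbed white screw cap of 38 mm diameter from 78 to 100 mm; about 200 g, heavy at the bottom. Origin at the centre of its underside, z up the bottle. Two or three of the four are present, standing on the bench; None if absent
- bottle_c: capped white plastic bottle with a sediment sample, 58 mm diameter, 100 mm tall in all: straight body up to 68 mm, neck of 34 mm diameter, ribbed white screw cap of 38 mm diameter from 78 to 100 mm; about 200 g, heavy at the bottom. Origin at the centre of its underside, z up the bottle. Two or three of the four are present, standing on the bench; None if absent
- bottle_d: capped white plastic bottle with a sediment sample, 58 mm diameter, 100 mm tall in all: straight body up to 68 mm, neck of 34 mm diameter, ribbed white screw cap of 38 mm diameter from 78 to 100 mm; about 200 g, heavy at the bottom. Origin at the centre of its underside, z up the bottle. Two or three of the four are present, standing on the bench; None if absent
- open_bottle: bystander: a bottle of the same body but without a cap, 86 mm tall; origin under its centre
- loose_lid: bystander: a screw lid lying on the bench, 48 mm diameter, 14 mm thick; origin under its centre
- beaker: bystander: a glass beaker, 72 mm diameter, 90 mm tall; origin under its centre
- tube_rack: bystander: a test-tube rack, 100 x 210 mm, 100 mm tall with its tubes; origin under its centre
- tube_rack_2: bystander: another such rack, on the left
Mind the look-alikes: they are no part of the job. Leave any pink look-alike of the bottle_d alone. Leave any red look-alike of the bottle_a alone.

How it is judged:
By the outcome, as a careful person would: the job done as asked, in the order asked, and still so for the second after the job is handed in, with the robot touching nothing.
Of bottle_a, bottle_b, bottle_c, bottle_d only 2 to 3 are there at a start; the rules pass over those that are not, and their reading is None.
At some moment in a run one of bottle_a, bottle_b, bottle_c, bottle_d may be knocked a few centimetres aside while the robot is not near it.
It also fails if it takes over 210 s, if anything falls off the work surface, if the arm or the gripper's body presses on something with over 40 N, if the wrist force passes 120 N, or if a joint passes its speed limit or range.

ROBOT

A 7-joint arm with a two-finger parallel gripper is mounted at the origin on the work surface. World frame = base frame: x ahead of the robot, y to its left, z up, the work surface at z = 0. Lengths are in mm, angles in rad, forces in N, time in s.
With the tool pointing down it reaches from about 400 to 900 mm from the base axis. Payload 5.6 kg.
Tool frame: the origin (TCP) lies midway between the tips of the shut fingers; the grasp point (between the pads) lies 19 mm behind it; z points along the fingers, y is the line along which they close (so a half turn about z gives the same grasp; the last joint's range is limited). The gripper opens to 92 mm and grips with 3 to 60 N. Pads are 20 mm wide; open, the fingers measure 128 mm over their backs; the gripper's body (75 mm by 189 mm) begins 69 mm behind the grasp point.
Start: joints at [1.111, 0.468, -0.012, 1.603, 0.006, 1.071, -0.056], TCP at [263.105, -594.378, 214.592] pointing down, gripper open.
Joint ranges: [-2.53, 2.53], [-0.31, 2.02], [-1.57, 1.55], [0.28, 2.44], [-1.29, 4.43], [0.15, 1.84], [-2.92, 2.92]. Speed limits (rad/s): [2.57, 2.57, 3.14, 3.14, 3.14, 3.14, 3.14].

INTERFACE

Orientations are given as a rotation vector (axis times angle).
In Python, from cell import robot, grip, kin, viewer gives the robot as it stands. Calls block until the motion is done:
- robot.movep(position, orientation): joint-space move of the TCP to a pose.
- robot.servo_line(position, feed=150, rotation=None): straight line of the TCP; rotation=None keeps the orientation; feed is the mean speed in mm/s.
- robot.goto_joints(angles): joint-space move.
- grip(opening, newtons=None): opening from 0.0 (shut) to 1.0 (fully open); newtons is the grip in N (None keeps the last); returns when the fingers have stopped.
- robot.hold(seconds).
- kin.ik(position, orientation): joint angles nearest the present ones, or None.
- robot.observe(): the state.
- viewer.read_camera(name): name is "scene" or "top" or "wrist"; returns the picture (480x640x3 uint8, red, green, blue); there is no depth.
- viewer.camera_info(name): a dict with "camera_matrix" (3x3 intrinsics, pixels), "R" (3x3) and "t" (3): a world point X has camera coordinates R X + t. Camera axes: x right, y down, z forward; pixel columns grow to the right and rows downward; lengths in mm; the calibration is good to about 2 mm. A picture is of the moment at which its call begins: read the wrist's pose just before it. camera_info takes no time and is no camera call; for the wrist camera it gives the pose at the moment of the call.
A pose or a line that the arm cannot do raises robot.IKError and nothing moves.
- robot.job_done(): hands the job in; it is judged then, once.
Trained networks look in the newest picture that a camera, given by its name, has taken for a name from the list of things; names that differ only in an ending like _2 or _b are one class to them, and where a whole thing is asked for, a point or a joint stands for the part that bears it (a point fixed in the world has none). Each returns a list of dicts, best first, with "confidence" (0 to 1); they miss things now and then, are a little off and sometimes report something else, mostly with a low value. They report only what shows in the picture. A call takes as long as a camera call. They do not tell look-alikes from the thing itself.
- viewer.silhouettes(name, camera): "mask" (480x640 bool, what is visible of it).
- viewer.pinpoint(name, camera): "at" ([x, y, z] in mm, in the coordinates of the camera as it stood for that picture, good to about 4 mm: a listed point, or the origin of a listed thing).
The state is a dict: "t": time; "joints": joint angles; "joint_velocities": joint speeds; "joint_torque": joint torques, N m; "tcp_pos": TCP position; "tcp_rot": TCP orientation; "contact_force": force on the tool from outside, world axes, zero at the start; "wrist_torque": the same for the moment, N m; "grip_width": opening from 0.0 (shut) to 1.0 (fully open); "grip_force": force on a finger pad.
Only numpy, scipy, OpenCV 4.12 (cv2) and the standard library are available. Lean on these libraries where they do the work, as an engineer would, in place of code of your own. Each camera call takes 0.05 s, during which the arm holds its last target. There are 200 camera calls.

## Working session

There is one attempt and no reset: what is moved stays moved. The work goes in short steps, each a Python script; the robot and the scene stay as the last script left them, time stands still between calls to the robot, and variables do not carry over. Pictures are saved under pics/ and viewed, at most 14 in all, crops included, and the job is handed in when it is done.

```bash
ls; mkdir -p pics; python3 - <<'E'
from cell import robot,grip,kin,viewer
import cv2,numpy as np
ims=[]
for c in ["scene","top"]:
    im=viewer.read_camera(c); cv2.imwrite(f"pics/{c}0.png",im[:,:,::-1])
    I=viewer.camera_info(c);R=np.array(I["R"]);t=np.array(I["t"])
    print(c,"pos",(-R.T@t).round(),"K",np.array(I["camera_matrix"]).round().tolist())
    for n in ["chest","crank_grip","crank_axis","cover_bar","cover_hinge","bottle_a","open_bottle","loose_lid","beaker","tube_rack"]:
        try:
            for d in viewer.pinpoint(n,c):
                p=np.array(d["at"]);px=I["camera_matrix"]@p
                print(n,round(d["confidence"],2),(R.T@(p-t)).round(1),(px[:2]/px[2]).round())
        except Exception as e: print(n,e)
s=robot.observe();print(s)
E
```

```text
pics
scene pos [1325.  169. 1049.] K [[498.0, 0.0, 325.0], [0.0, 498.0, 239.0], [0.0, 0.0, 1.0]]
chest 0.55 [547.  115.1  -3.4] [367. 285.]
crank_grip 0.73 [458.4 -74.6 186.2] [305. 197.]
crank_grip 0.2 [434.6 453.   -3.8] [500. 277.]
crank_axis 0.7 [431.  120.  140.5] [382. 216.]
crank_axis 0.59 [514.4 -74.8 188.1] [298. 212.]
cover_bar 0.73 [430.7 123.2 142. ] [383. 215.]
cover_hinge 0.87 [629.7 112.2 139.7] [365. 276.]
bottle_a 0.91 [ 435.8 -361.3   -3.9] [211. 222.]
bottle_a 0.78 [ 585.  -357.    -2.7] [192. 261.]
bottle_a 0.77 [ 449.9 -256.1   -1. ] [244. 231.]
bottle_a 0.76 [ 327.1 -369.3   -3.1] [222. 196.]
bottle_a 0.67 [ 397.5 -460.7   -2.1] [185. 206.]
bottle_a 0.65 [ 545.5 -178.7   -3.4] [260. 263.]
open_bottle 0.6 [ 720.  -190.4    1.4] [233. 314.]
open_bottle 0.22 [515.3 -75.7 192.4] [298. 211.]
loose_lid 0.8 [ 511.7 -304.6   -1.7] [220. 245.]
beaker 0.84 [ 702.4 -312.5    2.2] [189. 299.]
tube_rack 0.69 [433.9 451.   -4.4] [499. 276.]
tube_rack 0.57 [780.5  11.6  -1.2] [306. 354.]
top pos [ 393.  -12. 1359.] K [[547.0, 0.0, 322.0], [0.0, 547.0, 237.0], [0.0, 0.0, 1.0]]

[... 969 characters left out ...]
9762, -0.01160173,  1.60275196,  0.0059866 ,
        1.07141791, -0.05629138]), 'joint_velocities': array([ 8.21432236e-04, -7.49056834e-04, -1.27980718e-03, -4.43870554e-04,
       -1.45593613e-03, -9.02532886e-04, -2.84102735e-05]), 'joint_torque': array([-8.89755393e-05, -5.20431733e+01, -1.25506951e-02, -2.44060796e+01,
       -5.66841045e-02,  1.15047855e-02,  2.46130310e-05]), 'tcp_pos': array([ 263.07645308, -594.35218873,  214.57235298]), 'tcp_rot': array([-3.07361984e+00, -6.49819684e-01,  5.76758410e-05]), 'contact_force': array([0.28111023, 0.27921909, 0.33023037]), 'wrist_torque': array([ 0.05007535, -0.00449114,  0.02449511]), 'grip_force': 0.0, 'grip_width': 1.0000480098025215}
```

```bash
python3 - <<'E'
import cv2
a=cv2.imread("pics/scene0.png");b=cv2.imread("pics/top0.png")
cv2.imwrite("pics/cropA.png",cv2.resize(a[160:360,150:430],None,fx=2.85,fy=2.85,interpolation=cv2.INTER_CUBIC))
cv2.imwrite("pics/cropB.png",cv2.resize(b[130:390,200:560],None,fx=2.2,fy=2.2,interpolation=cv2.INTER_CUBIC))
E
```

```text
(no output)
```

View pics/cropA.png

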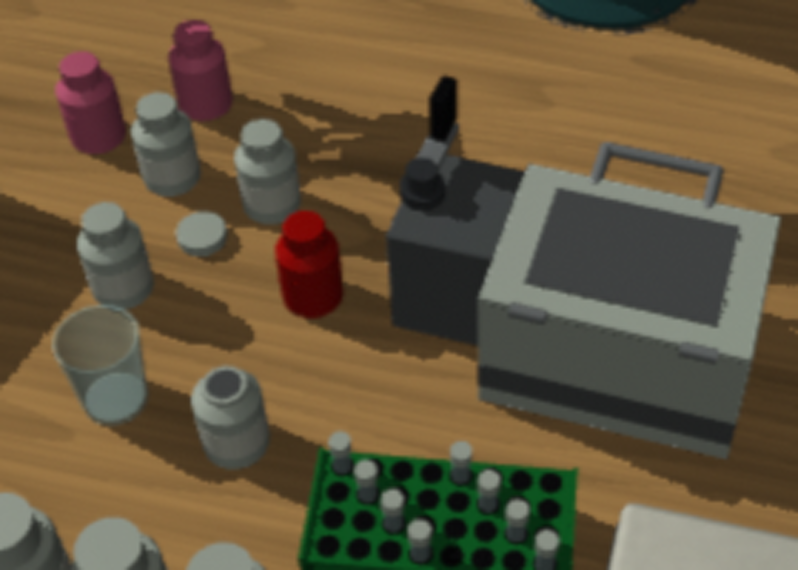

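View pics/cropB.png

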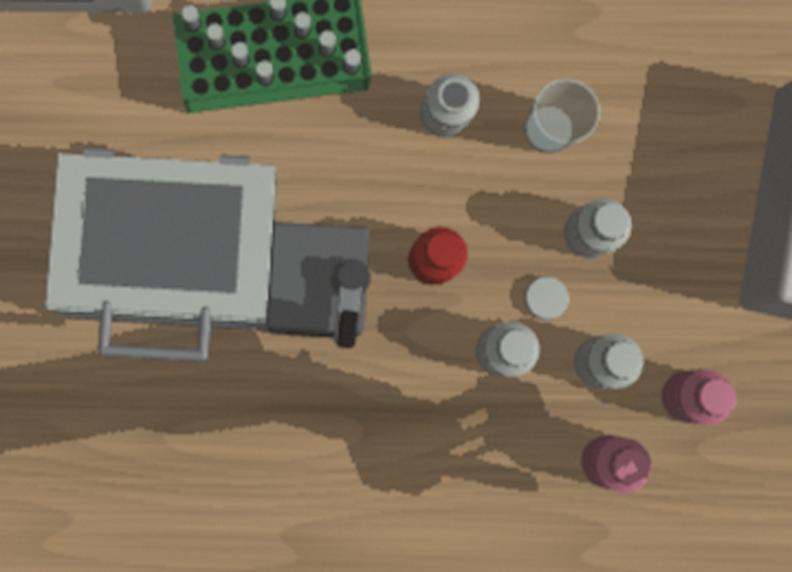

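```bash
cat > h.py <<'E'
from cell import robot,grip,kin,viewer
import numpy as np,cv2,time
from scipy.spatial.transform import Rotation as Ro
def down(yaw): return (Ro.from_euler('z',yaw)*Ro.from_euler('x',np.pi)).as_rotvec()
def unit(a): return np.array([np.cos(a),np.sin(a)])
def find(name,cam,minc=0.4,shot=True):
    if shot: im=viewer.read_camera(cam)
    I=viewer.camera_info(cam);R=np.array(I["R"]);t=np.array(I["t"])
    out=[]
    for d in viewer.pinpoint(name,cam):
        if d["confidence"]<minc: continue
        p=np.array(d["at"]);q=I["camera_matrix"]@p
        out.append((R.T@(p-t),d["confidence"],q[:2]/q[2]))
    return out
def F(): return np.array(robot.observe()["contact_force"])
def T(): return robot.observe()["t"]
def tcp(): return np.array(robot.observe()["tcp_pos"])
E
python3 - <<'E'
from h import *
p=tcp();robot.servo_line([p[0],p[1],400],feed=250)
psi=-0.045
for yaw in (psi-np.pi/2,psi+np.pi/2): print(yaw,kin.ik([430,122,400],down(yaw)))
for yaw in (psi,psi+np.pi): print(yaw,kin.ik([430,122,400],down(yaw)))
for y in (-np.pi/2,np.pi/2):
    for pos in ([432,122,125],[670,118,317],[630,118,330],[514,-75,172]): print(y,pos,kin.ik(pos,down(psi+y)) is not None)
c=[y for y in (psi-np.pi/2,psi+np.pi/2) if kin.ik([430,122,400],down(y)) is not None]
c.sort(key=lambda y:abs(kin.ik([430,122,400],down(y))[6]))
robot.movep([430,122,400],down(c[0]));print("yaw",c[0],T())
I=viewer.camera_info("wrist");R=np.array(I["R"]);print((-R.T@I["t"]).round(),R[2].round(2))
for k in range(3):
    robot.servo_line([430+(k-1)*25,100+20*k,400],feed=200);robot.hold(.2)
    viewer.read_camera("wrist")
    for n in ["cover_bar","cover_hinge","crank_grip","chest"]:
        for a in find(n,"wrist",.4,False): print(n,a[0].round(1),round(a[1],2),a[2].round())
cv2.imwrite("pics/w1.png",viewer.read_camera("wrist")[:,:,::-1]);print(T(),F())
E
```

```text
-1.6157963267948965 [-1.4834324  -0.1825905   1.02018433  1.85550825  0.15811828  1.38469053
  2.59634721]
1.5257963267948966 [ 0.63686473  0.02578123 -0.98003566  1.76209784  0.02187181  1.36518047
 -0.39248341]
-0.045 [ 0.63080775  0.02522405 -0.97378423  1.76229621  0.02130909  1.36515947
 -1.96297663]
3.096592653589793 [ 0.64972176  0.02699054 -0.99333103  1.76168198  0.02309963  1.3652273
  1.17763768]
-1.5707963267948966 [432, 122, 125] True
-1.5707963267948966 [670, 118, 317] True
-1.5707963267948966 [630, 118, 330] True
-1.5707963267948966 [514, -75, 172] True
1.5707963267948966 [432, 122, 125] True
1.5707963267948966 [670, 118, 317] True
1.5707963267948966 [630, 118, 330] True
1.5707963267948966 [514, -75, 172] True
yaw 1.5257963267948966 4.5917
[434. 188. 569.] [-0.01 -0.24 -0.97]
cover_bar [426.1 117.  142.6] 0.6 [341. 184.]
cover_hinge [633.1 108.6 141. ] 0.7 [550. 183.]
crank_grip [455.4 -73.8 187. ] 0.57 [379. 379.]
chest [549.3 115.5  -3.8] 0.59 [430. 168.]
cover_bar [429.6 123.3 141.7] 0.64 [321. 197.]
cover_hinge [633.6 110.2 140.5] 0.86 [524. 200.]
chest [553.3 117.4  -1.1] 0.75 [414. 181.]
cover_bar [429.8 118.6 141. ] 0.89 [297. 222.]
cover_bar [635.2 110.9 138.7] 0.74 [499. 220.]
cover_hinge [631.2 111.2 140.2] 0.73 [495. 220.]
crank_grip [456.3 -71.2 186.8] 0.8 [332. 412.]
crank_grip [632.4 113.8 139.6] 0.47 [496. 217.]
chest [552.2 117.1  -0.7] 0.89 [394. 198.]
6.925 [-0.19734801  1.174955   -0.43484333]
```

View pics/w1.png

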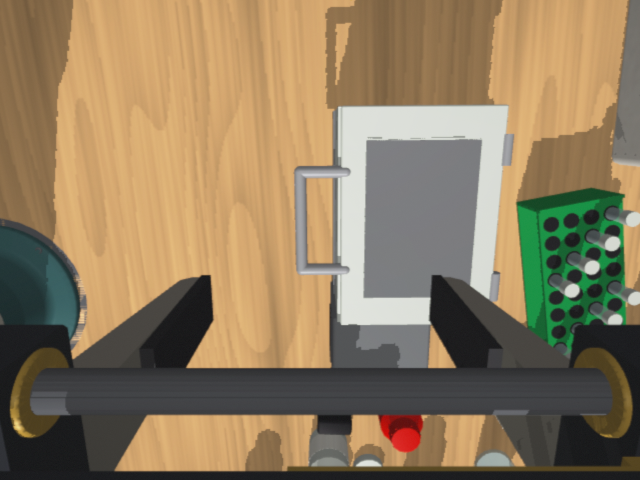

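```bash
python3 - <<'E'
from h import *
I=viewer.camera_info("wrist");R=np.array(I["R"]);t=np.array(I["t"]);K=I["camera_matrix"]
def bp(u,v,z):
    C=-R.T@t;d=R.T@np.linalg.solve(K,[u,v,1.]);return (C+d*(z-C[2])/d[2])[:2]
im=cv2.imread("pics/w1.png");g=cv2.cvtColor(im,cv2.COLOR_BGR2GRAY).astype(int)
# bar columns per row: grey low saturation between 285..320
hsv=cv2.cvtColor(im,cv2.COLOR_BGR2HSV)
P=[]
for v in range(185,262,4):
    c=np.where(hsv[v,285:325,1]<50)[0]+285
    if len(c): P.append((v,c.min(),c.max()))
print(P[::4])
Q=np.array([bp((a+b)/2,v,144) for v,a,b in P]);m=np.polyfit(Q[:,1],Q[:,0],1);print("yaw",-m[0],"x at y=120",np.polyval(m,120))
print("bar ends y",bp(300,168,144),bp(302,274,144))
print("hinges",bp(507,150,140),bp(494,286,140))
E
```

```text
[(185, np.int64(295), np.int64(305)), (201, np.int64(295), np.int64(305)), (217, np.int64(295), np.int64(306)), (233, np.int64(296), np.int64(306)), (249, np.int64(296), np.int64(306))]
yaw -0.040180469797487406 x at y=120 433.6133636211099
bar ends y [436.12574792 173.35523379] [431.891404    64.33221038]
hinges [639.20158103 181.08383131] [633.71263563  40.25417914]
```

```bash
cat >> h.py <<'E'
psi=-0.040
BAR=np.array([433.6,119.0]);HINGE=BAR+200*unit(psi)
YB=psi+np.pi/2
def barpos(a):   # TCP for cover angle a (rad)
    b=np.pi-np.arctan2(4,200)-a; r=np.hypot(4,200)
    p=HINGE+r*np.cos(b)*unit(psi); return np.array([p[0],p[1],140+r*np.sin(b)-19])
E
python3 - <<'E'
from h import *
grip(0.3,12)
robot.movep([*BAR,200],down(YB)); robot.servo_line([*BAR,125],feed=100)
print(T(),F().round(1)); grip(0,12); robot.hold(.2)
s=robot.observe();print(s["grip_width"]*92,s["grip_force"],s["contact_force"].round(1),tcp().round(1))
for a in [0.02,.05]+list(np.arange(.15,1.56,.1)):
    robot.servo_line(barpos(a),feed=70 if a>.1 else 25)
    f=F();print(round(a,2),f.round(1),round(T(),2))
    if np.linalg.norm(f)>30: print("STOP");break
E
```

```text
9.6833 [ 0.8 -0.6 -0.1]
11.49025852885796 11.999948769807816 [-1.7 -1.1  5.9] [433.8 119.  125.4]
0.02 [0.5 0.6 1.2] 10.57
0.05 [0.2 0.4 0.4] 10.97
0.15 [-0.1  0.2  1.1] 11.4
0.25 [-1.7  0.2  0.7] 11.83
0.35 [-5.2  0.1  1.6] 12.27
0.45 [-9.3  0.7  4.4] 12.7
0.55 [-10.3   0.1   7.1] 13.13
0.65 [-12.4  -0.6  10. ] 13.57
0.75 [-15.4  -1.   14. ] 14.0
0.85 [-16.8  -2.5  17.6] 14.43
0.95 [-14.8  -2.4  20.3] 14.87
1.05 [-9.3 -2.8 18.2] 15.3
1.15 [-4.8 -0.3 12.6] 15.73
1.25 [-2.   0.7  6.9] 16.17
1.35 [0.4 0.9 6.4] 16.6
1.45 [0.6 1.1 5.3] 17.03
1.55 [3.  1.8 4.6] 17.47
```

```bash
python3 - <<'E'
from h import *
print(robot.observe()["grip_width"]*92,(tcp()-barpos(1.55)).round(1))
f0=F()
for a in np.arange(1.57,1.83,.015):
    robot.servo_line(barpos(a),feed=15)
    f=F();print(round(a,3),(f-f0).round(1),round(T(),2))
    if np.linalg.norm((f-f0)[[0,2]])>9 and a>1.68: break
robot.hold(.3);print(F().round(1),tcp().round(1))
for c in ["scene"]:
    cv2.imwrite("pics/s1.png",viewer.read_camera(c)[100:400,200:520,::-1])
    print([(a[0].round(1),a[1]) for a in find("cover_bar",c,.3,False)])
E
```

```text
11.722416815517759 [2.3 0.3 1.3]
1.57 [-5.5 -0.6  1.6] 17.88
1.585 [-4.4  0.8  2.5] 18.23
1.6 [-3.5  0.3  1.8] 18.58
1.615 [-3.4 -0.5  1.4] 18.93
1.63 [-3.7 -0.8  0.9] 19.28
1.645 [-4.6 -1.  -0.1] 19.63
1.66 [-3.5 -1.4  0.4] 19.98
1.675 [-4.3  0.4  1.1] 20.33
1.69 [-4.7 -0.3  0.9] 20.68
1.705 [-3.3  0.9 -0.5] 21.03
1.72 [-3.8 -0.   0.8] 21.38
1.735 [-2.9  0.3 -0.1] 21.73
1.75 [-4.4  1.1 -0.3] 22.08
1.765 [-14.3  -1.3   6.3] 22.43
[-10.3   0.7  11. ] [673.2 109.8 317.2]
[(array([670.7, 111.9, 334.4]), 0.87)]
```

View pics/s1.png

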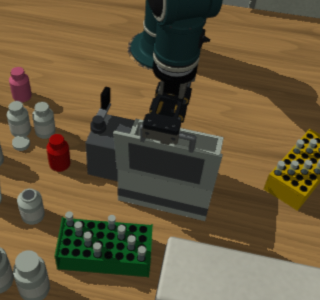

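```bash
python3 - <<'E'
from h import *
grip(0.32); p=tcp(); robot.servo_line([p[0],p[1],p[2]+90],feed=120)
print(T(),F().round(1))
grip(0.0,20)
robot.movep([500,-50,420],down(YB)); 
for k in range(3):
    robot.servo_line([470+25*k,-60+15*k,400],feed=200);robot.hold(.2)
    viewer.read_camera("wrist")
    for n in ["crank_grip","crank_axis","chest"]:
        for a in find(n,"wrist",.4,False): print(n,a[0].round(1),round(a[1],2),a[2].round())
cv2.imwrite("pics/w2.png",viewer.read_camera("wrist")[:,:,::-1]);print(T(),F())
E
```

```text
24.1833 [-0.3 -0.4  0.5]
crank_grip [456.2 -75.8 186.6] 0.86 [305. 227.]
crank_axis [512.7 -80.2 190.2] 0.94 [368. 230.]
chest [550.6 115.9  -5.5] 0.57 [380.  39.]
crank_grip [455.7 -72.9 187.4] 0.63 [280. 240.]
crank_axis [512.1 -77.5 191.5] 0.87 [342. 243.]
chest [554.3 116.   -3.5] 0.82 [363.  51.]
crank_grip [461.2 -74.  185.6] 0.92 [260. 257.]
crank_axis [511.1 -77.3 190.6] 0.97 [314. 260.]
chest [553.9 116.7  -1.2] 0.88 [343.  64.]
27.8583 [ 0.57310005  0.46907058 -0.67969632]
```

View pics/w2.png

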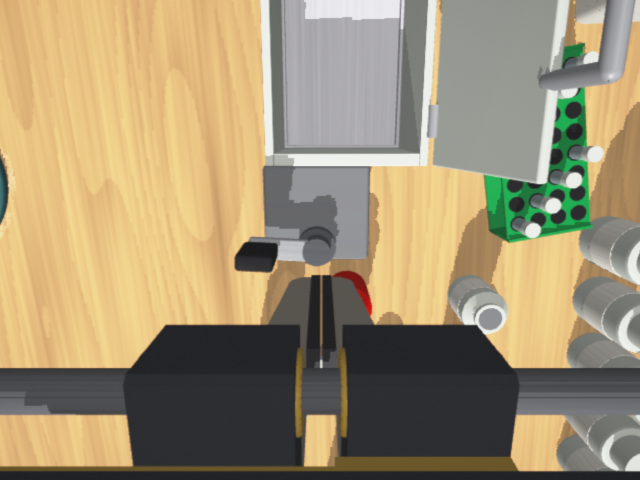

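```bash
cat >> h.py <<'E'
AX=np.array([512.5,-77.3]); CH=HINGE-80*unit(psi)
YC=psi+np.pi
def push(th,sgn,gap=0,z=172):
    """TCP with shut fingers pushing the paddle clockwise (sgn=1) or back (-1) at crank angle th"""
    ph=np.pi+psi-th; t=sgn*np.array([np.sin(ph),-np.cos(ph)])
    h=18*abs(t@unit(psi+np.pi/2))+10*abs(t@unit(psi))
    p=AX+55*unit(ph)-t*(8+h+gap); return np.array([*p,z]),t
E
python3 - <<'E'
from h import *
p,t=push(0,1,14)
robot.movep([p[0],p[1],300],down(YC)); robot.servo_line(p,feed=120)
f0=F();print(T(),f0.round(1))
robot.servo_line(push(0,1)[0],feed=30)
for i,th in enumerate(np.arange(.1,3.2,.15)):
    p,t=push(th,1); robot.servo_line(p,feed=70); f=F()-f0
    if i%2==0: print(round(th,2),f.round(1),"push",round(-f[:2]@t,1),round(T(),2))
    if np.linalg.norm(f)>30: print("STOP",th,f);break
I=viewer.read_camera("wrist"); print([(a[0].round(1),round(a[1],2)) for a in find("crank_grip","wrist",.3,False)])
print([(a[0].round(1),round(a[1],2)) for a in find("crank_grip","top",.3)], push(th,1)[0], (AX+55*unit(np.pi+psi-th)).round(1))
cv2.imwrite("pics/w3.png",I[:,:,::-1])
E
```

```text
30.55 [ 0.2 -0.9  0.3]
0.1 [0.3 1.2 0.5] push -1.2 31.42
0.4 [0.9 0.7 0.1] push -1.0 31.96
0.7 [-0.3  0.   0.1] push 0.2 32.52
1.0 [ 0.1  0.5 -1. ] push -0.4 33.12
1.3 [ 0.7  0.1 -1.2] push -0.7 33.73
1.6 [0.1 1.  0. ] push -0.0 34.33
1.9 [-1.7  1.4 -0.9] push 2.1 34.83
2.2 [-1.2  1.3 -0.7] push 1.8 35.35
2.5 [-0.   1.2 -0.3] push 1.0 35.89
2.8 [ 0.2  1.1 -0.3] push 1.0 36.46
3.1 [ 0.   0.5 -0.6] push 0.5 37.05
[]
[] [567.45788383 -50.81219824 172.        ] [567.5 -77.2]
```

View pics/w3.png

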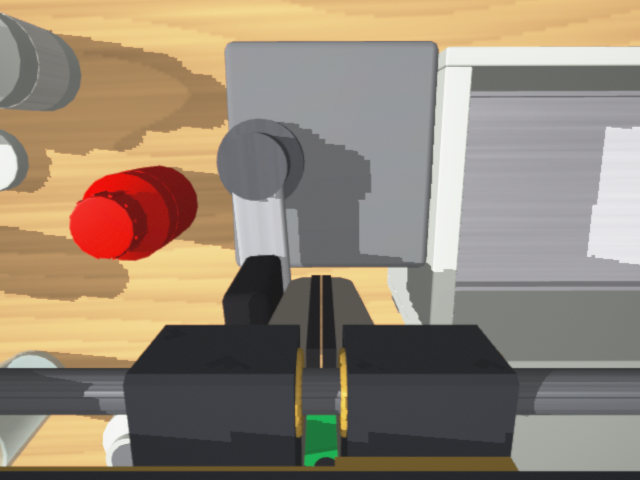

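```bash
python3 - <<'E'
from h import *
f0=F()
for i,th in enumerate(np.arange(3.3,12.6,.2)):
    p,t=push(th,1); robot.servo_line(p,feed=85); f=F()-f0
    if i%6==0: print(round(th,2),f.round(1),"push",round(-f[:2]@t,1),round(T(),2))
    if np.linalg.norm(f)>30: print("STOP",th,f);break
else:
  for th in np.arange(12.6,13.5,.03):
    p,t=push(th,1); robot.servo_line(p,feed=20); f=F()-f0
    if -f[:2]@t>10: print("stop at",th,f.round(1),T());break
p,t=push(th,1); robot.servo_line(p-np.array([*t,0])*12,feed=60)
p=tcp();robot.servo_line([p[0],p[1],300],feed=200)
print(T())
robot.servo_line([p[0]+60,p[1]-40,420],feed=250);robot.hold(.2)
I=viewer.read_camera("wrist"); print([(n,a[0].round(1),round(a[1],2)) for n in ["crank_grip","carrier"] for a in find(n,"wrist",.3,False)])
I2=viewer.read_camera("top");print([(n,a[0].round(1),round(a[1],2)) for n in ["crank_grip","carrier"] for a in find(n,"top",.3,False)])
cv2.imwrite("pics/w4.png",np.vstack([cv2.resize(I[:,:,::-1],None,fx=.6,fy=.6),cv2.resize(I2[160:360,220:540,::-1],(384,240))])if 0 else I[:,:,::-1])
for n in ["bottle_a"]:
    for c in ["top","scene"]:
        for a in find(n,c,.4): print(c,a[0].round(1),round(a[1],2))
print(CH)
E
```

```text
3.3 [-0.  -0.3  1. ] push -0.3 37.53
4.5 [0.4 0.2 0.5] push 0.4 39.35
5.7 [-0.5  0.1  0.8] push -0.3 41.02
6.9 [0.2 0.  0.5] push -0.1 42.8
8.1 [-1.3  0.2 -1.5] push 1.3 44.61
9.3 [ 0.1 -0.3  0.2] push -0.3 46.33
10.5 [0.1 1.1 0.4] push 0.6 48.12
11.7 [0.8 0.  1.5] push 0.6 49.85
stop at 13.139999999999988 [  0.4 -16.1   3.7] 56.0
57.1417
[('crank_grip', array([465.1, -57.1, 188.6]), 0.86), ('carrier', array([552. , 113.8,  77.4]), 0.64)]
[('crank_grip', array([464.4, -55.5, 186.3]), 0.78), ('carrier', array([548.1, 114.4,  79. ]), 0.65)]
top [ 584.4 -354.1   -0.6] 0.72
top [ 327.4 -372.3    2.8] 0.71
top [ 400.5 -461.4   -1.1] 0.71
scene [ 585.9 -356.8   -0.7] 0.96
scene [ 325.4 -370.7   -4. ] 0.9
scene [ 399.9 -461.9   -4.4] 0.89
scene [ 544.7 -178.3   -5.6] 0.81
scene [ 447.1 -258.5   -1.2] 0.8
scene [ 4.582e+02 -3.241e+02 -4.000e-01] 0.64
[553.5040128 114.2012799]
```

View pics/w4.png

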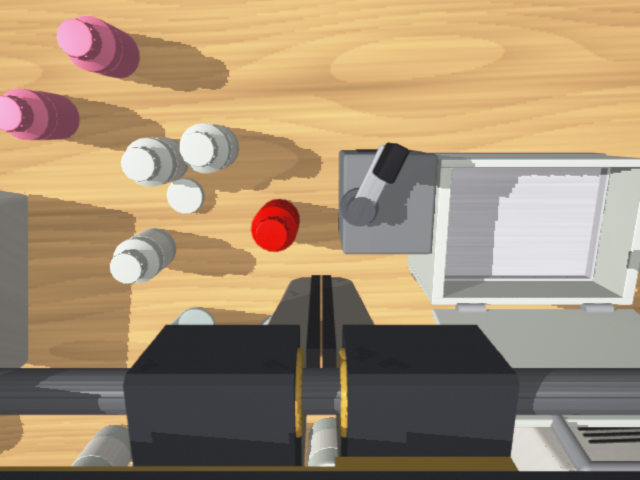

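```bash
cat >> h.py <<'E'
def pick(b,yaw=YB):
    b=np.array(b[:2],float); off=50*unit(yaw)
    grip(0.58,25)
    h=np.array([*(b+off),300.]); robot.movep(h,down(yaw)); robot.hold(.15)
    c=[a for a in find("bottle_a","wrist",.3) if np.hypot(*(a[0][:2]-b))<15]
    print("seen",[(a[0].round(1),round(a[1],2)) for a in c])
    if c: b=(b+c[0][0][:2])/2
    robot.servo_line([*b,130],feed=220); f0=F()
    robot.servo_line([*b,72.5],feed=60); print("F down",(F()-f0).round(1),T())
    grip(0,25); robot.hold(.1); s=robot.observe(); print("w",s["grip_width"]*92,s["grip_force"])
    robot.servo_line([*b,100],feed=80); robot.servo_line([*b,300],feed=250)
    print("lift F",(F()-f0).round(1),robot.observe()["grip_width"]*92)
def place(x,y):
    p=CH+x*unit(psi)+y*unit(psi+np.pi/2)
    robot.servo_line([*p,300],feed=250,rotation=down(YC)); robot.hold(.1); f0=F()
    robot.servo_line([*p,168],feed=150)
    z=154.
    while z>146.5:
        robot.servo_line([*p,z],feed=25); f=F()-f0
        if f[2]>4: break
        z-=1.
    print("placed z",z,f.round(1),T())
    grip(0.6); robot.hold(.1); robot.servo_line([*p,250],feed=120); robot.servo_line([*p,320],feed=250)
E
python3 - <<'E'
from h import *
p=tcp();robot.servo_line([p[0],p[1],320],feed=250)
pick((458,-324))
place(33,48)
print(T(),[(a[0].round(1),round(a[1],2)) for a in find("bottle_a","top",.3)+find("bottle_a","scene",.3)])
cv2.imwrite("pics/w5.png",viewer.read_camera("scene")[130:430,150:550,::-1])
E
```

```text
seen [(array([ 4.614e+02, -3.246e+02,  1.000e-01]), 0.59)]
F down [-0.2  0.4 -0.2] 63.3667
w 37.62554033420801 25.000207722187042
lift F [-1.3 -0.1 -3.2] 37.75743904293729
placed z 148.0 [-0.7 -1.8  4.2] 70.7917
72.775 [(array([ 545.3, -178. ,    1.9]), 0.94), (array([ 323.5, -373.8,    0.4]), 0.88), (array([ 400.8, -458.3,   -1.4]), 0.75), (array([ 4.481e+02, -2.530e+02, -2.000e-01]), 0.97), (array([ 326. , -368.6,   -3.5]), 0.78), (array([ 581.7, -356.7,   -0.9]), 0.64), (array([ 396.7, -458.9,   -3.7]), 0.63), (array([ 546.1, -177.2,   -1.2]), 0.63), (array([462.8, -53.7, 189.9]), 0.35)]
```

View pics/w5.png

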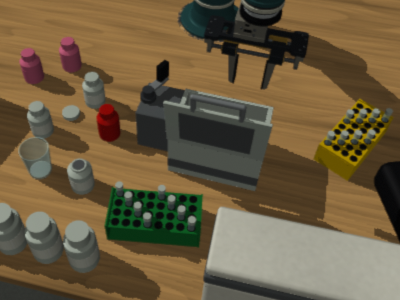

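```bash
python3 - <<'E'
from h import *
pick((448.5,-256)); place(-33,-48)
print(T()); pick((584,-356)); place(-33,48)
p=CH-60*unit(psi); robot.servo_line([*(CH-120*unit(psi)),420],feed=250);robot.hold(.2)
print(T(),[(a[0].round(1),round(a[1],2)) for a in find("bottle_a","wrist",.3)])
cv2.imwrite("pics/w6.png",viewer.read_camera("wrist")[:,:,::-1])
E
```

```text
seen [(array([ 443.4, -251.7,   -6.3]), 0.79)]
F down [0.3 0.1 0.8] 77.025
w 37.664733912023195 25.000323951244354
lift F [-0.6 -0.1 -2.1] 37.885796175595424
placed z 148.0 [-0.5 -0.5  6.2] 84.0083
85.9917
seen [(array([ 584. , -351.2,   -3.1]), 0.79)]
F down [-0.4 -0.1 -0.1] 89.95
w 37.611253879329425 25.000510811805725
lift F [-1.1  0.  -2.7] 37.33471477018014
placed z 148.0 [-0.1 -1.5  5.6] 97.45
100.6083 [(array([ 547.7, -175. ,    1.1]), 0.92), (array([518.2,  63.9,  73.1]), 0.74), (array([586.1, 159.9,  76.5]), 0.6), (array([524.9, 167.1,  74.8]), 0.57)]
```

View pics/w6.png

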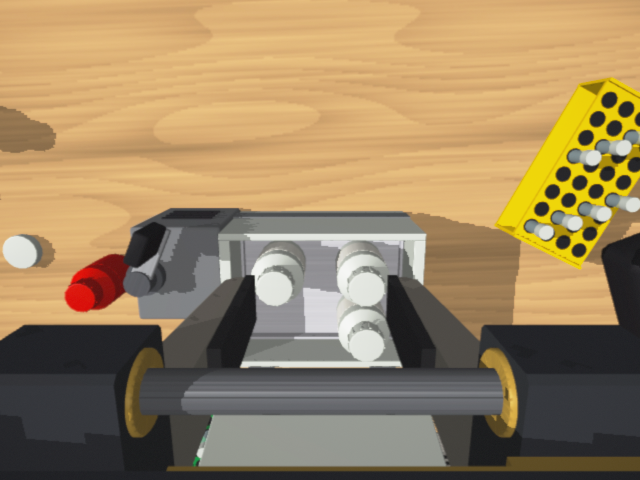

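```bash
python3 - <<'E'
from h import *
grip(0,20)
p,t=push(13,-1,14)
robot.servo_line([p[0],p[1],320],feed=250); robot.servo_line(p,feed=180)
f0=F();print(T(),f0.round(1))
robot.servo_line(push(13,-1)[0],feed=40)
for i,th in enumerate(np.arange(12.8,.45,-.2)):
    p,t=push(th,-1); robot.servo_line(p,feed=75); f=F()-f0
    if i%8==0: print(round(th,2),f.round(1),"push",round(-f[:2]@t,1),round(T(),2))
    if np.linalg.norm(f)>30: print("STOP",th,f);break
else:
  for th in np.arange(.4,-.5,-.03):
    p,t=push(th,-1); robot.servo_line(p,feed=20); f=F()-f0
    if -f[:2]@t>10: print("stop at",th,f.round(1),T());break
p,t=push(th,-1); robot.servo_line(p-np.array([*t,0])*12,feed=60)
p=tcp();robot.servo_line([p[0],p[1],300],feed=200)
robot.servo_line([*(CH-120*unit(psi)),420],feed=250);robot.hold(.2)
print(T()); viewer.read_camera("wrist")
print([(n,a[0].round(1),round(a[1],2)) for n in ["bottle_a","crank_grip","carrier","cover_bar"] for a in find(n,"wrist",.3,False)])
cv2.imwrite("pics/w7.png",viewer.read_camera("wrist")[:,:,::-1])
E
```

```text
103.4583 [-0.3  0.1  0.1]
12.8 [ 0.7 -0.4  0.8] push -0.2 104.28
11.2 [ 0.4 -0.3  0.4] push -0.4 106.88
9.6 [ 0.4  0.5 -0.3] push -0.6 109.3
8.0 [ 0.2 -0.3 -0.7] push 0.2 111.88
6.4 [ 0.1 -0.8  0.2] push -0.8 114.29
4.8 [-0.8  1.   0.2] push 0.9 116.88
3.2 [ 0.3 -0.5 -0.1] push 0.4 119.29
1.6 [ 1.   0.1 -1. ] push 0.9 121.89
stop at -0.14000000000000046 [ 6.4 11.3 -6.7] 128.6
130.9083
[('bottle_a', array([517.5,  67.1,  12.6]), 0.96), ('bottle_a', array([525.8, 166.6,  13.4]), 0.72), ('bottle_a', array([583.5, 159.1,  14.1]), 0.57), ('bottle_a', array([ 549.6, -177.8,   -1.5]), 0.56), ('crank_grip', array([458.6, -77.2, 186.5]), 0.86), ('carrier', array([550.3, 116.5,  19.1]), 0.67)]
```

View pics/w7.png

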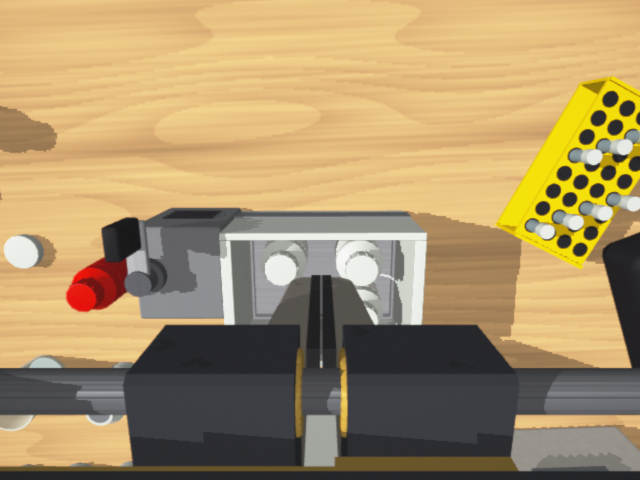

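```bash
python3 - <<'E'
from h import *
up=np.array([0,0,9.])
q=barpos(1.755)
grip(0.32,15)
robot.movep([q[0],q[1],430],down(YB)); robot.servo_line([q[0],q[1],380],feed=200); f0=F()
robot.servo_line(q+up,feed=50); print(T(),(F()-f0).round(1))
grip(0,15); robot.hold(.1);s=robot.observe();print(s["grip_width"]*92,(F()-f0).round(1))
ok=abs(s["grip_width"]*92-11.7)<1.5
if ok:
  for a in list(np.arange(1.72,1.5,-.04))+list(np.arange(1.45,.14,-.1)):
    robot.servo_line(barpos(a)+up,feed=35 if a>1.5 else 60)
    f=F()-f0;print(round(a,2),f.round(1),round(T(),2))
    if np.linalg.norm(f)>32: print("STOP");break
E
```

```text
134.7917 [-1.1  0.9 -1.1]
11.165225283734273 [-5.2  0.1  1.7]
1.72 [ 2.1  1.9 -2.9] 135.65
1.68 [0.2 1.1 0.1] 136.03
1.64 [-0.5  0.3  1.8] 136.4
1.6 [0.5 1.8 5.2] 136.78
1.56 [-0.   1.9  5.1] 137.15
1.52 [-0.3  0.4  5. ] 137.53
1.45 [-1.5  1.6  3.8] 137.91
1.35 [-1.1  1.8  1.5] 138.39
1.25 [-2.8  2.9 -1.7] 138.88
1.15 [-1.8  1.6 -0.7] 139.36
1.05 [-2.2  1.8 -1.5] 139.84
0.95 [-1.2  3.  -3.5] 140.32
0.85 [ 1.2  2.8 -5.3] 140.81
0.75 [ 0.9  3.3 -6.7] 141.29
0.65 [ 3.8  2.7 -6. ] 141.78
0.55 [ 2.9  1.8 -6.7] 142.26
0.45 [ 3.4  3.  -5.8] 142.74
0.35 [ 4.1  2.  -6.2] 143.22
0.25 [ 4.   2.1 -5.7] 143.71
0.15 [ 4.9  2.2 -4.7] 144.19
```

```bash
python3 - <<'E'
from h import *
up=np.array([0,0,9.]); f0=F()
for a in np.arange(.135,-.04,-.0075):
    robot.servo_line(barpos(a)+up,feed=12); f=F()-f0
    if f[2]>9: break
print("end",round(a,4),f.round(1),T(),tcp().round(1))
robot.hold(.2); grip(0.3); robot.hold(.1); p=tcp(); robot.servo_line([p[0],p[1],240],feed=100); 
robot.movep([420,-100,420],down(YB))
for c in ["top","scene"]:
    im=viewer.read_camera(c)
    print([(n,a[0].round(1),round(a[1],2)) for n in ["cover_bar","crank_grip"] for a in find(n,c,.3,False)])
    cv2.imwrite(f"pics/end_{c}.png",cv2.resize(im[150:370,150:470,::-1],None,fx=2,fy=2))
print(T())
E
```

```text
end -0.0 [-2.7 -1.  10.8] 149.5417 [433.7 119.1 134.4]
[('cover_bar', array([435. , 123.2, 142.8]), 0.55), ('crank_grip', array([456.3, -76. , 188.8]), 0.82)]
[('cover_bar', array([431.5, 122.4, 144.1]), 0.62), ('crank_grip', array([457.8, -76.2, 185.2]), 0.96)]
152.875
```

View pics/end_scene.png

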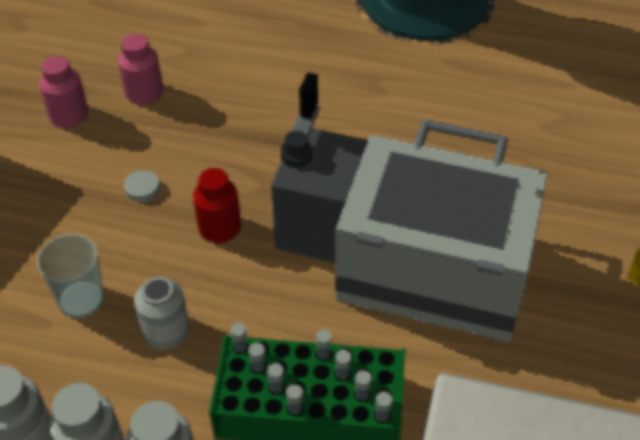

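```bash
python3 -c "
from cell import robot
print(robot.job_done())"
```

```text
the job is handed in; nothing more can be done
None
```

I handed the job in at about 153 s: all three capped white bottles are upright on the lowered carrier, the cover is shut, and I moved no look-alikes or bystanders.

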